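# Pass a rack of wound coils through the slideway's pop-up gate

### The job

Press the long treadle plate down with one fingertip to sink the slideway's gate below the lane floor and, keeping it held down, push the wooden coil rack from behind with the other fingertip, along the lane and past the gate until it is fully home against the end stop. Keep the gate down until the whole rack is past it, then take the hand away so that the gate springs up behind the rack. Only push: do not lift the rack or take the coils out, and leave the other things on the bench where they are.

Things in the scene. Friction and masses are not known exactly. Their poses are not given: they have to be found in the camera images.
- slideway: Fixed steel slideway, 340 mm long. Origin: on the bench (z 0), under the gate blade, on the lane's centre line. +y = feed direction, through the gate to the end stop; +x = across the lane, away from the treadle, which is on the robot's side. Lane floor at z 56 mm, y -220 to +122 mm, 58 mm wide between walls 4 mm thick with tops at z 70 mm.
- end_stop (a point): Point between the faces of the two rubber buffers of the end stop, 22 mm above the lane floor, at y +110.5 mm of the slideway. Axes as the slideway's.
- gate (a joint): Hinge of the one-piece gate (treadle and stop blade), rad; hinge line along y at x -110, z 94 mm of the slideway. 0 = up, blade blocks the lane, the rack cannot push it open. Grows as the treadle is pressed; from 0.185 the blade is wholly below the lane floor, 0.34 is the down-stop. Sprung: mid-pad it takes about 3 N at first, 6 N at the down-stop, and rises by itself.
- blade (a point): Middle of the top edge of the gate's stop blade (40 mm wide across the lane, x -26 to +14 mm of the slideway, 5 mm thick along it, at y 0); with the gate up it stands 14 mm above the lane floor. Moves with the gate.
- treadle (a point): Centre of the top of the treadle's black ribbed pad; moves with the gate. Pad 204 mm long (y -184 to +20 mm of the slideway), 40 mm wide (x -88 to -48), top at z 100 mm when up. Hinged along its robot-side edge: works alike anywhere along its length. In mid-width the blade is clear after 8 mm of travel, the down-stop comes at 14 mm; the pad then slopes down to the lane.
- rack: Loose wooden rack in the lane before the gate, holding two coils; 54 mm wide (x), 100 mm long (y), end plates 48 mm high; 58 mm high with coils; about 0.36 kg. Origin: centre of its underside; rear (pushing) face at y -50, front at +50 mm of its frame, axes as the slideway's. Fully home, its origin is at y +60.5 mm of the slideway and its rear face 8 mm past the blade.
- coil_a: Wound coil standing in the rack's rear pocket, 41x44x53 mm, origin at the centre of its underside
- coil_b: Wound coil standing in the rack's front pocket, 42x41x53 mm, origin at the centre of its underside
- spare_coil_1: spare wound coil standing on the bench, 49x41x53 mm; a bystander, origin at the centre of its underside
- spare_coil_2: spare wound coil standing on the bench, 40x46x53 mm; a bystander, origin at the centre of its underside
- half_shell: pressed aluminium half shell, 46x36x13 mm, on the bench; a bystander, origin at the centre of its underside
- screwdriver: orange-handled screwdriver lying on the bench, 174 mm long; a bystander, origin at the centre of its underside
- solder_reel: solder reel standing on the bench, 58x76x53 mm; a bystander, origin at the centre of its underside
- standing_solenoid: brown solenoid body standing upright, 70x70x103 mm; a bystander, origin at the centre of its underside
- lying_solenoid: brown solenoid body lying on its side, 62x124x60 mm; a bystander, origin at the centre of its underside
There are look-alikes about, which are no part of the job. What is shaped like the rack but pink is not meant. Leave any orange or yellow look-alike of the coil_b alone.

How it is judged (in metres and radians):
On the way, in this order (a step that is already met when the one before it is completed fails the run):
1. the gate is held down while the rack is still before it (value of joint gate above 0.185 rad and y of rack in the frame of slideway below -0.045 m), for 0.1 s.
2. the rack is half-way past the gate, the gate still held down (value of joint gate above 0.17 rad and y of rack in the frame of slideway between -0.01 and 0.04 m), for 0.1 s.
3. the rack is home against the end stop, all of it past the gate (y of rack in the frame of slideway above 0.0565 m), for 0.1 s.
At the end, for the whole second after the job is handed in: The rack stands on the lane floor within 4 mm of the end stop, at rest, the gate is up again behind it (below 0.04 rad), and both coils still stand upright in their pockets (within 12 mm, tilted less than 0.2 rad) (y of rack in the frame of slideway above 0.0565 m and z of rack in the frame of slideway below 0.06 m and value of joint gate below 0.04 rad and linear speed of rack below 0.01 m/s and angle between each of coil_a, coil_b's own z axis and vertical below 0.2 rad and z of coil_a in the frame of rack between 0 and 0.011 m and y of coil_a in the frame of rack between -0.0355 and -0.0115 m and z of coil_b in the frame of rack between 0 and 0.011 m and y of coil_b in the frame of rack between 0.0115 and 0.0355 m); the robot touches nothing.
It fails at once if the gate comes up under the rack (below 0.15 rad while the rack is over it) (y of rack in the frame of slideway between -0.042 and 0.047 m and value of joint gate below 0.15 rad).
It fails at once if the rack is lifted more than 8 mm off the lane floor (z of rack in the frame of slideway above 0.064 m).
It fails at once if the rack is tipped by more than 0.2 rad (angle between rack's own z axis and vertical above 0.2 rad).
It fails at once if a coil is lifted more than 10 mm off the rack (z of any of coil_a, coil_b in the frame of rack above 0.015 m).
It fails at once if a bystander is moved more than 20 mm (distance of any of spare_coil_1, spare_coil_2, half_shell, screwdriver, solder_reel, standing_solenoid, lying_solenoid from where it was at the start of the episode above 0.02 m).
It also fails if it takes over 48 s, if anything falls off the work surface, if the arm or the gripper's body presses on something with over 40 N, if the wrist force passes 120 N, or if a joint passes its speed limit or range.

### The arm

A 6-joint arm with a two-finger parallel gripper is mounted at the origin on a cart in front of the work surface, level with it; the furniture and walls round the work are solid. World frame = base frame: x ahead of the robot, y to its left, z up, the work surface at z = 0. Lengths are in mm, angles in rad, forces in N, time in s.
With the tool pointing down it reaches from about 275 to 1000 mm from the base axis. Payload 8.4 kg.
Tool frame: the origin (TCP) lies at the very end of the fingers, on their centre line; the grasp point (between the pads) lies 19 mm behind it; z points along the fingers, x is the direction in which the jaws open and shut, and the axes are right-handed (so a half turn about z gives the same grasp; the last joint's range is limited). The gripper opens to 85 mm and grips with 20 to 120 N. Pads are 22 mm wide; open, the fingers measure 114 mm over their backs; the gripper's body (76 mm by 85 mm) begins 54 mm behind the grasp point. The pads swing forward as they close: fully open they stand 13 mm farther back than shut.
Start: joints at [1.348, 0.353, 1.633, -0, 1.155, -0.002], TCP at [136.88, 609.829, 231.281] pointing down, gripper open.
Joint ranges: [-2.63, 2.63], [-0.92, 2.1], [0.06, 2.66], [-1.3, 4.44], [0, 2.69], [-3.02, 3.02]. Speed limits (rad/s): [2.22, 2.22, 2.79, 3.14, 3.14, 3.14].

### API

Orientations are given as [roll, pitch, yaw] about the fixed x, y, z axes, in that order (R = Rz(yaw) Ry(pitch) Rx(roll)).
In Python, from rig import r gives the robot as it stands.
- The arm moves only by the tool arm_command, never from a script. Its argument "targets" is a list of rows, each a list of 6 numbers: the shift along the tool's x, y, z in m, then the turn, a rotation vector about the tool's x, y, z in rad. A call has 1 to 20 rows; each row shifts and turns the commanded pose from where the row before left it, along the tool's axes as they then stand; what a row does not reach is not made up. A row lasts 1/12 s, in which the tool goes at most 41.7 mm and 7.16 degrees, less where a joint would pass 70% of its speed; a pose out of reach is approached as far as the arm can. A call is refused whole if a number of a shift passes 0.0417 or a number of a turn 0.125, either way. A call with a gripper value outside its range is refused whole. "fingers" is the finger opening in m, from 0 to 0.0854, set as the call begins (left out, the last holds). The fingers move at their own pace and stop on an object; "squeeze" is the grip in N (left out, the last holds). Time passes only in rows, so rows that do not move let the fingers close. It gives the time, the measured TCP pose, the force and the opening at its end, in the units of the state.
- r.sense(): the state, without advancing time (a new reading comes with each control period).
- r.grab_frame(name): name is "scene" or "top" or "wrist"; returns a dict with "image" (400x640x3 uint8, blue, green, red), "fx", "fy", "cx", "cy" (pixels), "xyz" and "orientation" of the camera in the world. Camera axes: x right, y down, z forward; pixel columns grow to the right and rows downward; lengths in mm; the calibration is good to about 2 mm. The wrist camera is an equidistant fisheye: a pixel r from the principal point sees the ray r / f radians off the axis. A picture is of the moment at which its call begins. There is no depth.
- r.sign_off(): hands the job in, once; it reports no verdict.
The state is a dict: "clock": time; "qpos": joint angles; "qvel": joint speeds; "joint_efforts": joint torques, N m; "eef_pos": TCP position; "tcp_rot": TCP orientation; "contact_force": force on the tool from outside, world axes, zero at the start; "wrist_torque": the same for the moment, N m; "opening": opening from 0.0 (shut) to 1.0 (fully open).
Only numpy, scipy, OpenCV 4.12 (cv2) and the standard library are available. Lean on these libraries where they do the work, as an engineer would, in place of code of your own. Each camera call takes 0.05 s, during which the arm holds its last target.

## Working session

There is one attempt and no reset: what is moved stays moved. The work goes in short steps, Python scripts to look and compute and a tool call to move; the robot and the scene stay as the last step left them, time stands still between calls to the robot, and variables do not carry over. Pictures are saved under pics/ and viewed, and the job is handed in when it is done.

Besides the shell and the picture viewer there is one more tool, called after "Request:" in YAML: its name, and indented under it one key for each argument. arm_command: Moves the arm, as the interface text tells. Its arguments: {"type":"object","properties":{"targets":{"type":"array"},"fingers":{"type":"number"},"squeeze":{"type":"number"}},"required":["targets"]}

```bash
ls; mkdir -p pics; python3 - <<'E'
from rig import r
import cv2
print(r.sense())
for n in ["scene","top","wrist"]:
    f=r.grab_frame(n); cv2.imwrite(f"pics/{n}0.png",f["image"]); print(n,{k:v for k,v in f.items() if k!="image"})
E
```

```text
pics
{'clock': 0.0, 'qpos': array([ 1.34757545e+00,  3.53670865e-01,  1.63413495e+00,  3.31860520e-05,
        1.15521753e+00, -2.40323548e-03]), 'qvel': array([-0.00012758,  0.00080636,  0.00018982,  0.00042203, -0.00063588,
        0.000544  ]), 'joint_efforts': array([-9.99730109e-04, -6.05253053e+01, -3.42064512e+01, -1.10163535e-04,
        9.21862229e-03, -1.92454615e-05]), 'eef_pos': array([136.77683076, 609.35392956, 230.54715675]), 'tcp_rot': array([-3.14155887e+00,  1.43061346e-03,  1.34996529e+00]), 'contact_force': array([0.4252309 , 0.30461422, 0.01612761]), 'wrist_torque': array([-0.03517865, -0.00132266, -0.01844518]), 'opening': 0.9988478088185915}
scene {'fx': 480.2913496322035, 'fy': 480.2913496322035, 'cx': 314.4022426318152, 'cy': 197.4054919695459, 'xyz': array([-307.6077191 , -630.27044047, 1046.68102971]), 'orientation': array([-2.30701003,  0.01868459, -0.96881462])}
top {'fx': 412.5078276910179, 'fy': 412.5078276910179, 'cx': 317.058683534928, 'cy': 206.06277576016234, 'xyz': array([366.04573027, -26.33138337, 979.27020545]), 'orientation': array([-2.95874433, -0.01231631, -1.56311197])}
wrist {'fx': 309.70691628693146, 'fy': 309.70691628693146, 'cx': 319.90220400130795, 'cy': 196.29308664124147, 'xyz': array([ 73.14536773, 622.96168667, 373.20934326]), 'orientation': array([2.88001892e+00, 1.32112277e-03, 1.34960541e+00])}
```

View pics/scene0.png

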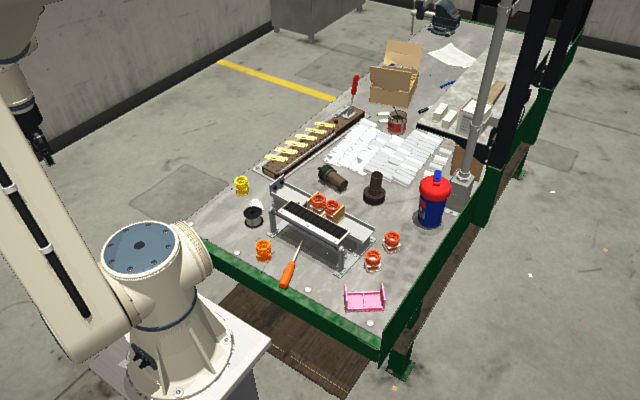

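View pics/top0.png

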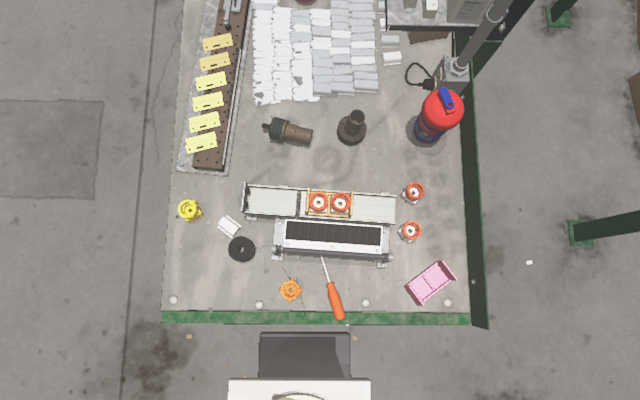

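View pics/wrist0.png

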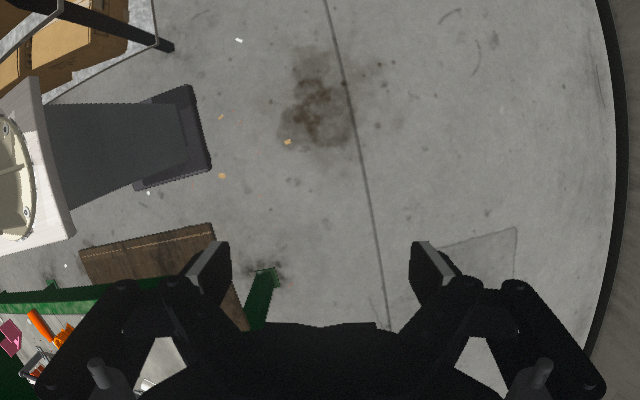

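The top picture shows the lane at u 241–397, v 183–222. The end stop is at the left, and the rack is at u 307–353 just right of the blade (~u 299). The treadle is at u 285–382, v 221–253. I'll zoom in to measure.

```bash
python3 - <<'E'
import cv2
im=cv2.imread("pics/top0.png"); c=im[170:275,230:405]; cv2.imwrite("pics/top0z.png",cv2.resize(c,None,fx=4.5,fy=4.5,interpolation=cv2.INTER_CUBIC))
im=cv2.imread("pics/scene0.png"); c=im[165:285,255:390]; cv2.imwrite("pics/scene0z.png",cv2.resize(c,None,fx=5,fy=5,interpolation=cv2.INTER_CUBIC))
E
```

```text
(no output)
```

View pics/top0z.png

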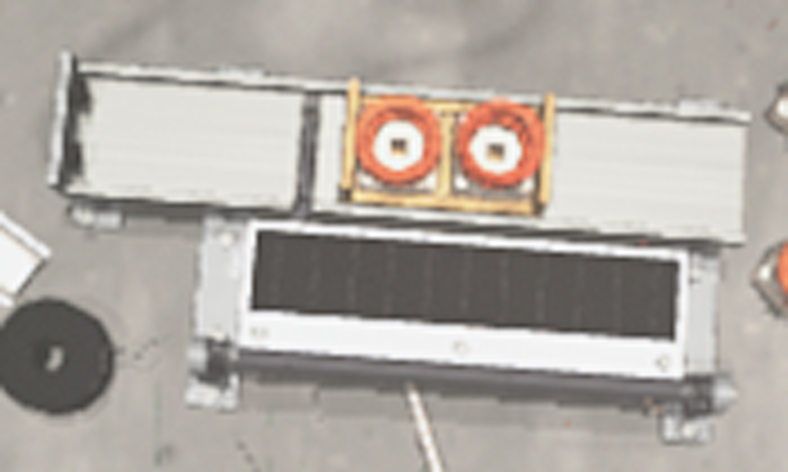

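View pics/scene0z.png

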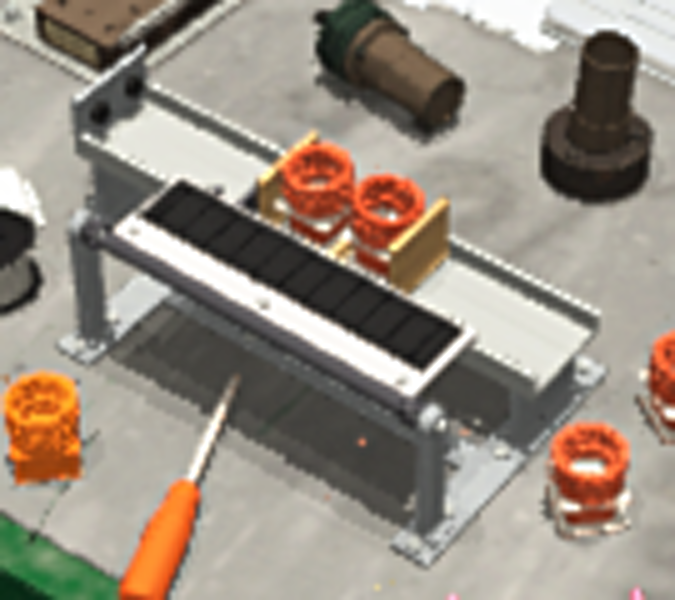

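```bash
cat > h.py <<'E'
import numpy as np
from scipy.spatial.transform import Rotation as R
cams={'top':dict(f=412.5078,c=(317.0587,206.0628),p=np.array([366.0457,-26.3314,979.2702]),o=[-2.95874433,-0.01231631,-1.56311197]),
'scene':dict(f=480.29135,c=(314.40224,197.4055),p=np.array([-307.6077,-630.27044,1046.681]),o=[-2.30701003,0.01868459,-0.96881462])}
def ray(n,u,v):
    c=cams[n]; return R.from_euler('xyz',c['o']).apply([(u-c['c'][0])/c['f'],(v-c['c'][1])/c['f'],1])
def atz(n,u,v,z):
    d=ray(n,u,v);p=cams[n]['p']; return p+d*(z-p[2])/d[2]
def proj(n,P):
    c=cams[n]; q=R.from_euler('xyz',c['o']).inv().apply(np.asarray(P)-c['p']); return c['f']*q[...,:2]/q[...,2:]+np.array(c['c'])
E
python3 - <<'E'
from h import *
from scipy.optimize import least_squares
T=lambda x,y:(230+x/4.5-.4,170+y/4.5-.4); S=lambda x,y:(255+x/5-.4,165+y/5-.4)
obs=[('top',T(255,230),(-48,20,100)),('top',T(682,262),(-48,-184,100)),('top',T(675,342),(-88,-184,100)),('top',T(250,310),(-88,20,100)),
('top',T(748,118),(31,-220,70)),('top',T(742,242),(-31,-220,70)),
('scene',S(178,180),(-48,20,100)),('scene',S(145,213),(-88,20,100)),('scene',S(472,328),(-48,-184,100)),('scene',S(427,368),(-88,-184,100))]
def f(p):
    c,s=np.cos(p[2]),np.sin(p[2]); return np.concatenate([proj(n,[p[0]+c*q[0]-s*q[1],p[1]+s*q[0]+c*q[1],q[2]])-np.array(uv) for n,uv,q in obs])
s=least_squares(f,[450,0,0],loss='soft_l1'); print(s.x,np.degrees(s.x[2])); print(s.fun.reshape(-1,2).round(1))
p=s.x;c,sn=np.cos(p[2]),np.sin(p[2])
def loc(P): d=P[:2]-p[:2]; return [c*d[0]+sn*d[1],-sn*d[0]+c*d[1]]
for nm,uv,z in [('rack rear far',T(554,95),104),('rack rear near',T(546,213),104),('front far',T(352,78),104),('front near',T(343,202),104),('blade',T(312,95),70),('blade',T(300,210),70)]:
    P=atz('top',*uv,z); print(nm,P.round(1),np.round(loc(P),1))
P=atz('scene',*S(449,200),104);print(P,loc(P))
P=atz('scene',*S(388,247),104);print(P,loc(P))
E
```

```text
[ 5.43362009e+02  6.42040871e+00 -6.42392374e-02] -3.6806371826616995
[[ 0.3 -0.3]
 [-0.  -0.5]
 [ 0.7  0.3]
 [-0.2  0.4]
 [ 0.5 -0.3]
 [ 0.9 -0.7]
 [ 0.1 -0.9]
 [-2.3 -0.1]
 [-1.7 -0.1]
 [-1.3  0.5]]
rack rear far [ 562.7 -113.2  104. ] [  27.  -118.1]
rack rear near [ 504.9 -108.9  104. ] [ -30.9 -117.5]
front far [570.1 -15.4 104. ] [ 28.1 -20.1]
front near [509.3 -11.9 104. ] [-32.8 -20.4]
blade [569.1   4.9  70. ] [25.8  0.2]
blade [510.7  10.   70. ] [-32.8   1.4]
[ 561.95144111 -115.97768911  104.        ] [np.float64(26.408442505476188), np.float64(-120.95228601615617)]
[ 510.19415277 -107.78685763  104.        ] [np.float64(-25.767900635442654), np.float64(-116.10091163757275)]
```

Request:
arm_command:
  targets:
    - [0, 0, 0, 0, 0, 0.06]
    - [0, 0, 0, 0, 0, 0.1]
    - [0, 0, 0, 0, 0, 0.1]
    - [0, 0, 0, 0, 0, 0.1]
    - [0, 0, 0, 0, 0, 0.1]
    - [0, 0, 0, 0, 0, 0.1]
    - [0, 0, 0, 0, 0, 0.1]
    - [0, 0, 0, 0, 0, 0.1]
    - [0, 0, 0, 0, 0, 0.1]
    - [0, 0, 0, 0, 0, 0.1]
    - [0, 0, 0, 0, 0, 0.1]
    - [0, 0, 0, 0, 0, 0.1]
    - [0, 0, 0, 0, 0, 0.1]
    - [0, 0, 0, 0, 0, 0.1]
    - [0, 0, 0, 0, 0, 0.054]
    - [0, 0, 0, 0, 0, 0]
    - [0, 0, 0, 0, 0, 0]
  fingers: 0.06

```text
clock: 1.57
eef_pos: [136.8, 609.7, 231.0]
tcp_rot: [3.141, 0.0, -0.062]
contact_force: [0.1, 0.0, 0.8]
opening: 0.699
```

Request:
arm_command:
  targets:
    - [0.006, 0.01, 0, 0, 0, 0]
    - [0.012, 0.021, 0, 0, 0, 0]
    - [0.012, 0.021, 0, 0, 0, 0]
    - [0.012, 0.021, 0, 0, 0, 0]
    - [0.012, 0.021, 0, 0, 0, 0]
    - [0.012, 0.021, 0, 0, 0, 0]
    - [0.012, 0.021, 0, 0, 0, 0]
    - [0.012, 0.021, 0, 0, 0, 0]
    - [0.012, 0.021, 0, 0, 0, 0]
    - [0.012, 0.021, 0, 0, 0, 0]
    - [0.012, 0.021, 0, 0, 0, 0]
    - [0.012, 0.021, 0, 0, 0, 0]
    - [0.012, 0.021, 0, 0, 0, 0]
    - [0.012, 0.021, 0, 0, 0, 0]
    - [0.012, 0.021, 0, 0, 0, 0]
    - [0.012, 0.021, 0, 0, 0, 0]
    - [0.012, 0.021, 0, 0, 0, 0]
    - [0.012, 0.021, 0, 0, 0, 0]
    - [0.012, 0.021, 0, 0, 0, 0]
    - [0.012, 0.021, 0, 0, 0, 0]

```text
clock: 3.23
eef_pos: [344.1, 184.9, 231.3]
tcp_rot: [3.142, -0.0, -0.062]
contact_force: [1.2, -0.4, -0.0]
opening: 0.704
```

Request:
arm_command:
  targets:
    - [0.012, 0.021, 0, 0, 0, 0]
    - [0.012, 0.021, 0, 0, 0, 0]
    - [0.012, 0.021, 0, 0, 0, 0]
    - [0.012, 0.021, 0, 0, 0, 0]
    - [0.012, 0.021, 0, 0, 0, 0]
    - [0.012, 0.021, 0, 0, 0, 0]
    - [0.012, 0.021, 0, 0, 0, 0]
    - [0.012, 0.021, 0, 0, 0, 0]
    - [0.012, 0.021, 0, 0, 0, 0]
    - [0.012, 0.021, 0, 0, 0, 0]
    - [0.012, 0.021, 0, 0, 0, 0]
    - [0.012, 0.021, 0, 0, 0, 0]
    - [0.012, 0.021, 0, 0, 0, 0]
    - [0.012, 0.021, 0, 0, 0, 0]
    - [0.008, 0.012, 0, 0, 0, 0]
    - [0.003, 0.006, 0, 0, 0, 0]
    - [0, 0, 0, 0, 0, 0]

```text
clock: 4.65
eef_pos: [502.8, -136.9, 231.1]
tcp_rot: [-3.142, 0.0, -0.065]
contact_force: [0.2, 0.5, -0.4]
opening: 0.701
```

Request:
arm_command:
  targets:
    - [0, 0, 0.02, 0, 0, 0]
    - [0, 0, 0.03, 0, 0, 0]
    - [0, 0, 0.03, 0, 0, 0]
    - [0, 0, 0.02, 0, 0, 0]
    - [0, 0, 0.007, 0, 0, 0]
    - [0, 0, 0, 0, 0, 0]

```text
clock: 5.15
eef_pos: [501.2, -134.9, 122.9]
tcp_rot: [-3.141, 0.004, -0.063]
contact_force: [-0.5, 0.2, 0.2]
opening: 0.701
```

```bash
python3 - <<'E'
from rig import r
import cv2
f=r.grab_frame("wrist"); cv2.imwrite("pics/w1.png",f["image"]);print({k:v for k,v in f.items() if k!="image"})
s=r.grab_frame("scene")["image"]; t=r.grab_frame("top")["image"]
a=cv2.resize(s[130:290,230:430],None,fx=4,fy=3.75,interpolation=cv2.INTER_CUBIC); cv2.imwrite("pics/s1.png",a)
cv2.imwrite("pics/t1.png",cv2.resize(t[150:290,230:420],None,fx=4,fy=4,interpolation=cv2.INTER_CUBIC))
print(r.sense()["eef_pos"],r.sense()["contact_force"])
E
```

```text
{'fx': 309.70691628693146, 'fy': 309.70691628693146, 'cx': 319.90220400130795, 'cy': 196.29308664124147, 'xyz': array([505.79178455, -70.85475478, 265.51272868]), 'orientation': array([ 2.88117766,  0.00333979, -0.06338701])}
[ 503.69844869 -135.94118591  125.6363341 ] [ 0.68176889 -0.34807381  0.4429226 ]
```

View pics/w1.png

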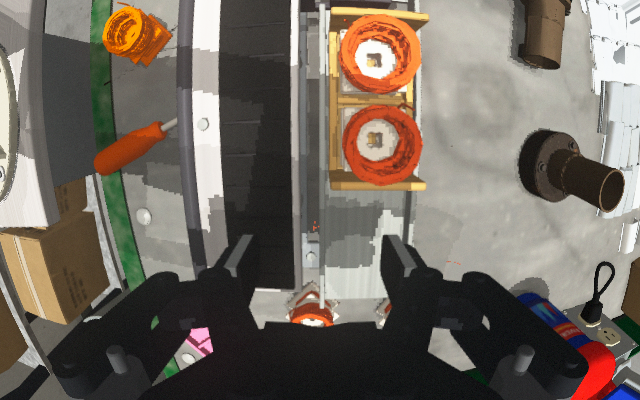

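View pics/s1.png

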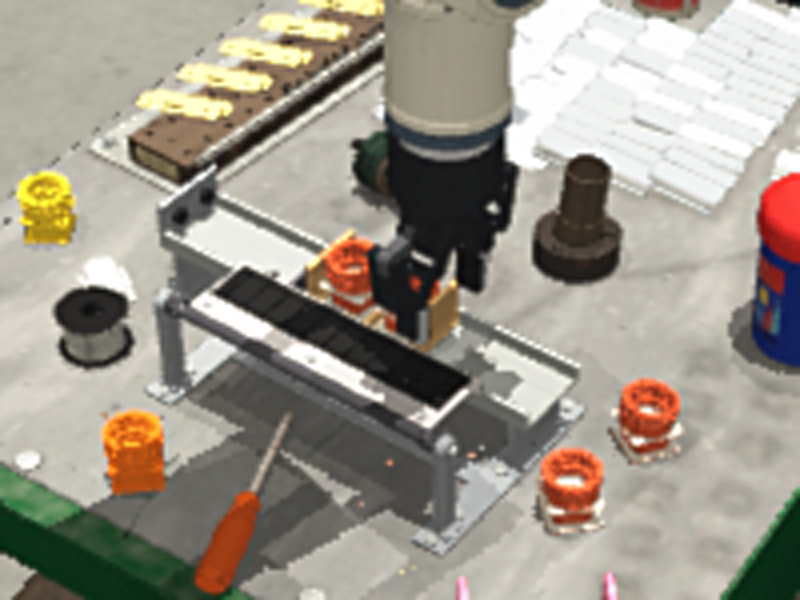

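View pics/t1.png

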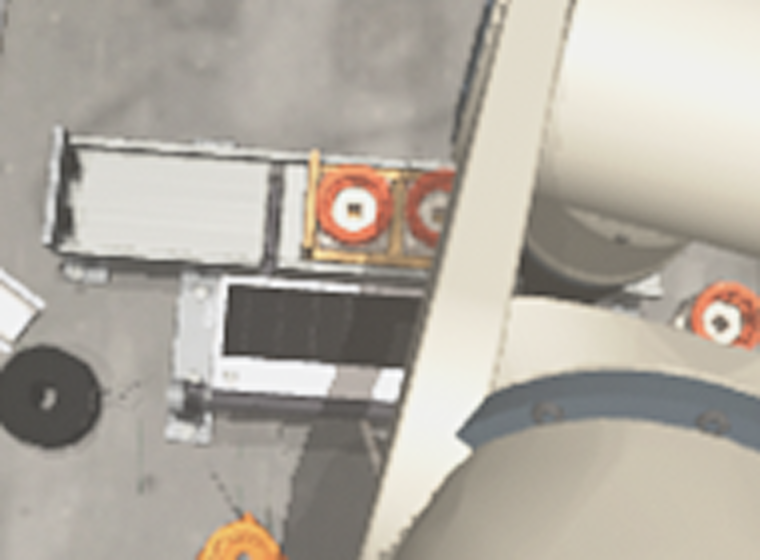

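```bash
python3 - <<'E'
import numpy as np
from scipy.spatial.transform import Rotation as R
p=np.array([505.79,-70.85,265.51]);o=R.from_euler('xyz',[2.88117766,0.00333979,-0.06338701])
def pr(P):
    q=o.inv().apply(P-p);t=np.arctan2(np.hypot(q[0],q[1]),q[2]);n=np.hypot(q[0],q[1]);return np.round([319.9+309.7*t*q[0]/n,196.3+309.7*t*q[1]/n])
c,s=np.cos(-.0642),np.sin(-.0642)
W=lambda x,y,z:np.array([543.4+c*x-s*y,6.4+s*x+c*y,z])
for q in [(-48,-80,100),(-88,-80,100),(-48,-184,100),(-88,-184,100),(27,-118,104),(-27,-118,104),(-31,-120,70)]: print(q,pr(W(*q)))
def wz(u,v,z):
    d=np.array([u-319.9,v-196.3]);t=np.hypot(*d)/309.7;d=d/np.hypot(*d)*np.sin(t);w=o.apply([d[0],d[1],np.cos(t)]);return p+w*(z-p[2])/w[2]
for q in [(427,189,104),(331,189,104),(248,237,120),(384,237,120),(224,275,120),(258,325,120)]:
    P=wz(*q);d=P[:2]-[543.4,6.4];print(q,P.round(1),np.round([c*d[0]+s*d[1],-s*d[0]+c*d[1]],1))
E
```

```text
(-48, -80, 100) [292. 117.]
(-88, -80, 100) [220. 119.]
(-48, -184, 100) [296. 290.]
(-88, -184, 100) [234. 287.]
(27, -118, 104) [428. 189.]
(-27, -118, 104) [331. 188.]
(-31, -120, 70) [323. 179.]
(427, 189, 104) [ 562.4 -113.3  104. ] [  26.7 -118.2]
(331, 189, 104) [ 508.7 -110.1  104. ] [ -27.1 -118.5]
(248, 237, 120) [ 464.4 -128.9  120. ] [ -70.2 -140.1]
(384, 237, 120) [ 534.4 -133.2  120. ] [-1.000e-01 -1.399e+02]
(224, 275, 120) [ 446.9 -151.3  120. ] [ -86.2 -163.5]
(258, 325, 120) [ 461.  -186.4  120. ] [ -69.8 -197.6]
```

Request:
arm_command:
  targets:
    - [0, 0, 0.006, 0, 0, 0]
    - [0, 0, 0.006, 0, 0, 0]
    - [0, 0, 0.006, 0, 0, 0]
    - [0, 0, 0.003, 0, 0, 0]
    - [0, 0, 0.002, 0, 0, 0]
    - [0, 0, 0, 0, 0, 0]
    - [0, 0, 0, 0, 0, 0]

```text
clock: 5.88
eef_pos: [502.9, -136.2, 101.2]
tcp_rot: [-3.142, 0.0, -0.064]
contact_force: [-0.1, -0.5, -1.1]
opening: 0.702
```

Request:
arm_command:
  targets:
    - [0, 0, 0.003, 0, 0, 0]
    - [0, 0, 0.003, 0, 0, 0]
    - [0, 0, 0, 0, 0, 0]
    - [0, 0, 0, 0, 0, 0]

```text
clock: 6.22
eef_pos: [502.9, -136.1, 95.2]
tcp_rot: [-3.142, 0.0, -0.064]
contact_force: [-0.3, 0.5, 0.8]
opening: 0.703
```

Request:
arm_command:
  targets:
    - [0, 0, 0.003, 0, 0, 0]
    - [0, 0, 0, 0, 0, 0]
    - [0, 0, 0, 0, 0, 0]

```text
clock: 6.47
eef_pos: [503.2, -136.2, 92.4]
tcp_rot: [3.142, -0.001, -0.064]
contact_force: [0.0, -0.3, 4.2]
opening: 0.704
```

Request:
arm_command:
  targets:
    - [0, 0, 0.003, 0, 0, 0]
    - [0, 0, 0, 0, 0, 0]
    - [0, 0, 0, 0, 0, 0]

```text
clock: 6.72
eef_pos: [503.3, -136.2, 89.5]
tcp_rot: [3.141, -0.001, -0.064]
contact_force: [1.0, 0.7, 4.8]
opening: 0.704
```

Request:
arm_command:
  targets:
    - [0, 0, 0.003, 0, 0, 0]
    - [0, 0, 0, 0, 0, 0]
    - [0, 0, 0, 0, 0, 0]

```text
clock: 6.97
eef_pos: [503.3, -136.2, 86.5]
tcp_rot: [3.142, -0.001, -0.064]
contact_force: [1.3, 0.2, 4.9]
opening: 0.701
```

Request:
arm_command:
  targets:
    - [0, 0, 0.002, 0, 0, 0]
    - [0, 0, 0, 0, 0, 0]
    - [0, 0, 0, 0, 0, 0]

```text
clock: 7.22
eef_pos: [503.1, -136.2, 84.5]
tcp_rot: [3.142, -0.0, -0.064]
contact_force: [1.6, 0.9, 4.9]
opening: 0.703
```

```bash
python3 - <<'E'
from rig import r
import cv2
f=r.grab_frame("wrist")["image"]; t=r.grab_frame("top")["image"];s=r.grab_frame("scene")["image"]
a=cv2.resize(s[150:270,255:405],None,fx=5,fy=5,interpolation=cv2.INTER_CUBIC)
cv2.imwrite("pics/s2.png",a);cv2.imwrite("pics/w2.png",f)
cv2.imwrite("pics/t2.png",cv2.resize(t[170:260,235:375],None,fx=5,fy=5,interpolation=cv2.INTER_CUBIC))
print(r.sense()["eef_pos"],r.sense()["contact_force"])
E
```

```text
[ 503.14631129 -136.17568238   84.56783625] [ 1.30940632 -0.07571744  4.73505496]
```

View pics/w2.png

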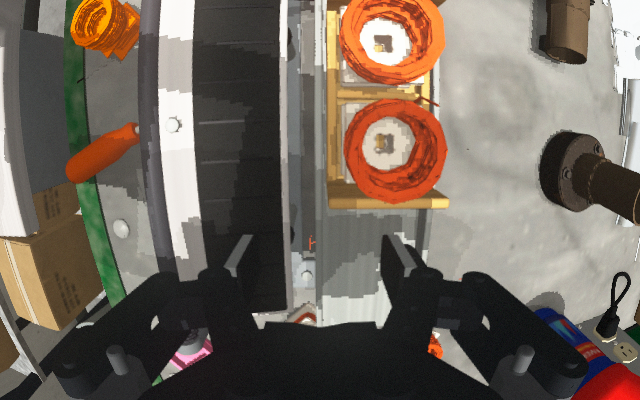

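View pics/t2.png

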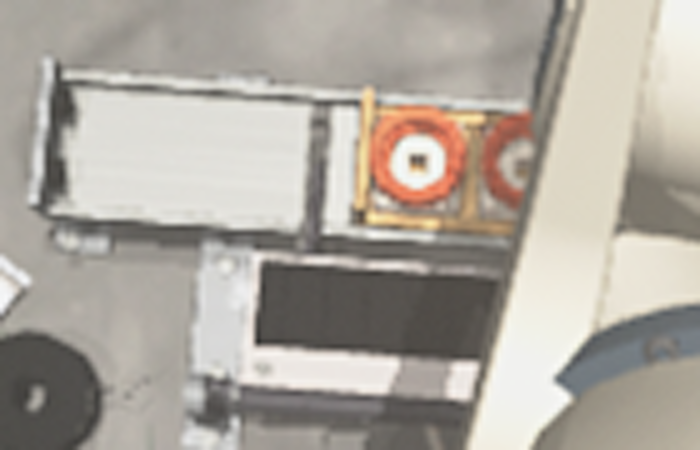

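View pics/s2.png

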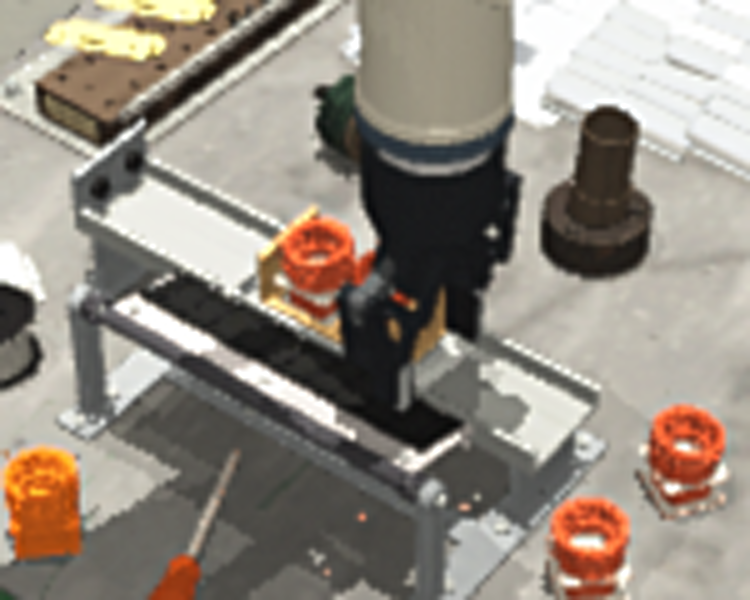

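```bash
cat > th.py <<'E'
import numpy as np,sys
from scipy.spatial.transform import Rotation as R
from rig import r
import cv2
f=r.grab_frame("wrist");p=f["xyz"];o=R.from_euler('xyz',f["orientation"])
im=f["image"].copy()
def pr(P):
    q=o.inv().apply(P-p);n=np.hypot(q[0],q[1]);t=np.arctan2(n,q[2]);return np.array([319.9+309.7*t*q[0]/n,196.3+309.7*t*q[1]/n])
c,s=np.cos(-.0642),np.sin(-.0642)
W=lambda x,y,z:np.array([543.4+c*x-s*y,6.4+s*x+c*y,z])
big=cv2.resize(im[60:260,150:350],None,fx=4,fy=4,interpolation=cv2.INTER_CUBIC)[:600]
for th,col in [(0.1,(0,0,255)),(.2,(0,255,0)),(.3,(255,0,0)),(.34,(0,255,255))]:
  for dx in (62,22):
    a=[]
    for y in range(-160,-40,10):
        X=-110+dx*np.cos(th)+6*np.sin(th);Z=94+6*np.cos(th)-dx*np.sin(th)
        a.append((pr(W(X,y,Z))-[150,60])*4)
    cv2.polylines(big,[np.int32(a)],False,col,1)
cv2.imwrite(sys.argv[1],big); st=r.sense();print(st["eef_pos"],st["contact_force"])
E
python3 th.py pics/th1.png
```

```text
[ 503.1786067  -136.16962574   84.60193365] [1.33301066 0.15875866 5.32384898]
```

View pics/th1.png

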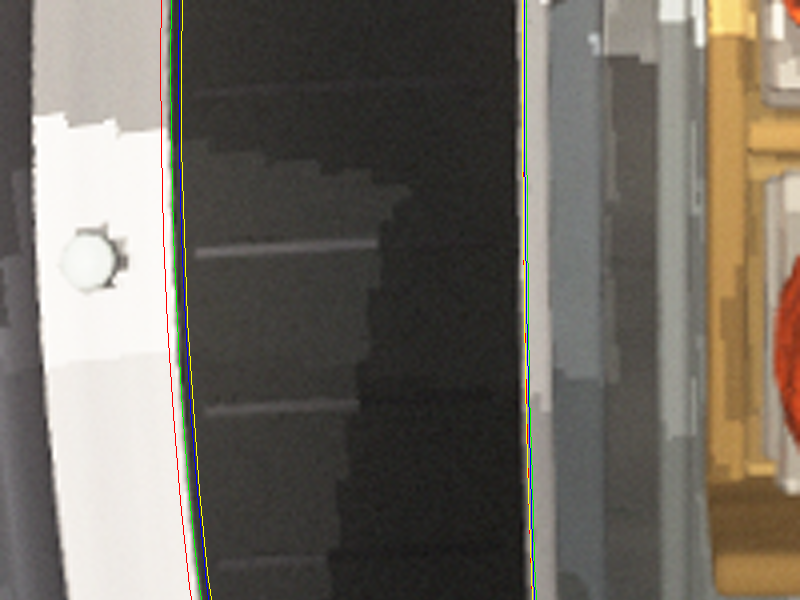

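Request:
arm_command:
  targets:
    - [0, 0, 0.0015, 0, 0, 0]
    - [0, 0, 0, 0, 0, 0]
    - [0, 0, 0, 0, 0, 0]

```text
clock: 7.67
eef_pos: [503.0, -136.1, 83.0]
tcp_rot: [3.142, -0.0, -0.064]
contact_force: [0.7, 0.3, 5.0]
opening: 0.705
```

Request:
arm_command:
  targets:
    - [0, 0, 0.001, 0, 0, 0]
    - [0, 0, 0, 0, 0, 0]
    - [0, 0, 0, 0, 0, 0]

```text
clock: 7.92
eef_pos: [502.9, -136.2, 82.0]
tcp_rot: [3.142, 0.0, -0.064]
contact_force: [0.1, 1.2, 6.7]
opening: 0.706
```

```bash
python3 th.py pics/th2.png
```

```text
[ 502.91904645 -136.15552119   82.03141974] [0.28084084 0.33579608 5.415758  ]
```

View pics/th2.png

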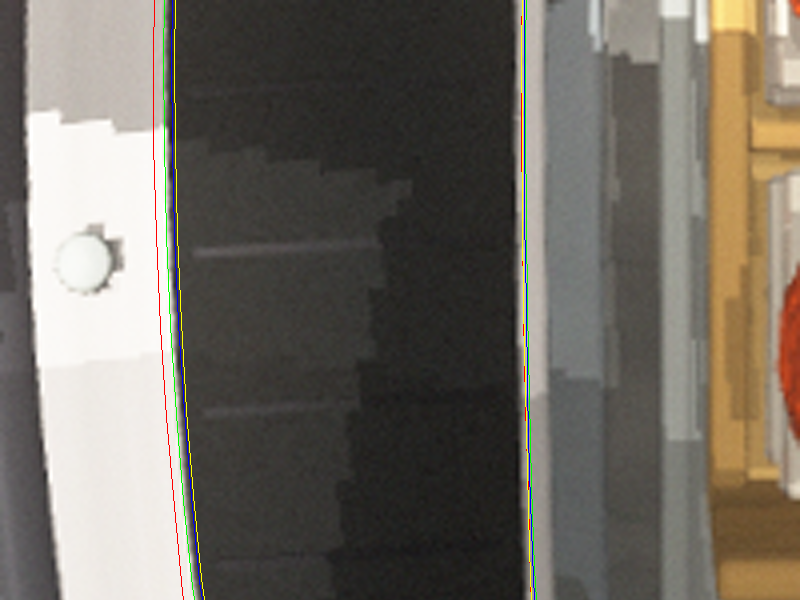

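Request:
arm_command:
  targets:
    - [0, -0.002, 0.0005, 0, 0, 0]
    - [0, -0.003, 0, 0, 0, 0]
    - [0, -0.003, 0, 0, 0, 0]
    - [0, -0.003, 0, 0, 0, 0]
    - [0, -0.003, 0, 0, 0, 0]
    - [0, -0.003, 0, 0, 0, 0]
    - [0, -0.003, 0, 0, 0, 0]
    - [0, -0.002, 0, 0, 0, 0]
    - [0, 0, 0, 0, 0, 0]

```text
clock: 8.72
eef_pos: [505.0, -114.7, 81.8]
tcp_rot: [3.14, -0.001, -0.063]
contact_force: [1.1, -2.5, 6.3]
opening: 0.703
```

```bash
python3 th.py pics/th3.png;python3 - <<'E'
from rig import r
import cv2
cv2.imwrite("pics/w3.png",r.grab_frame("wrist")["image"])
E
```

```text
[ 504.9553605  -114.69953005   81.78508717] [ 1.47692961 -2.85334046  5.80222997]
```

View pics/w3.png

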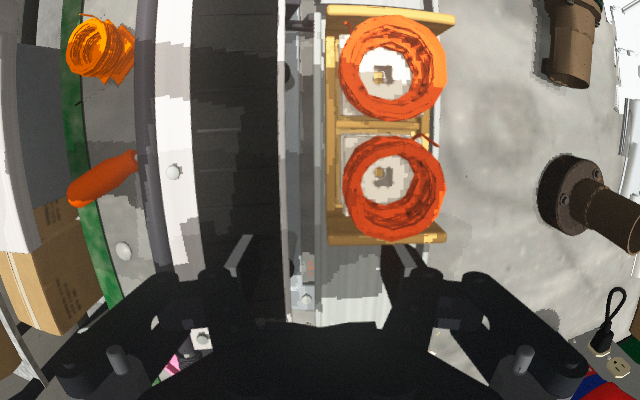

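View pics/th3.png

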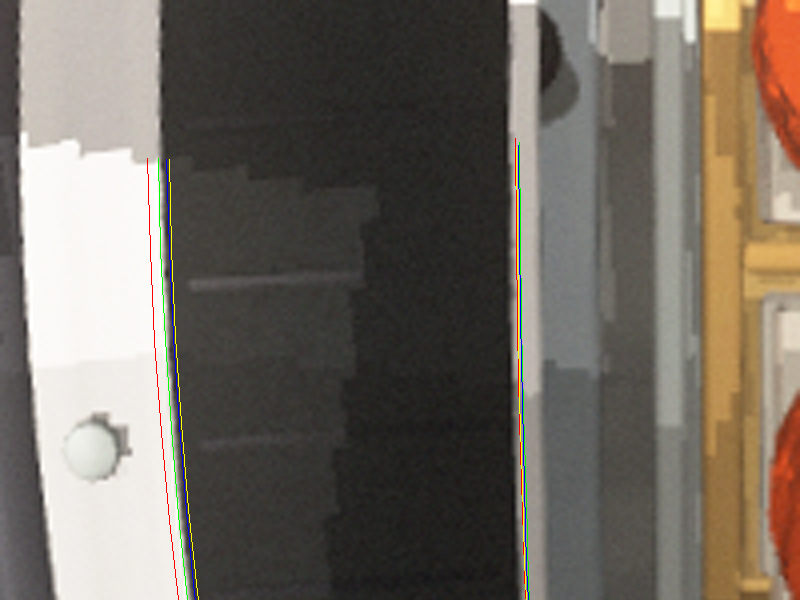

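Request:
arm_command:
  targets:
    - [0, -0.003, 0, 0, 0, 0]
    - [0, -0.004, 0, 0, 0, 0]
    - [0, -0.004, 0, 0, 0, 0]
    - [0, -0.004, 0, 0, 0, 0]
    - [0, -0.004, 0, 0, 0, 0]
    - [0, -0.004, 0, 0, 0, 0]
    - [0, -0.004, 0, 0, 0, 0]
    - [0, -0.004, 0, 0, 0, 0]
    - [0, -0.004, 0, 0, 0, 0]
    - [0, -0.003, 0, 0, 0, 0]
    - [0, -0.002, 0, 0, 0, 0]
    - [0, 0, 0, 0, 0, 0]

```text
clock: 9.82
eef_pos: [507.5, -74.7, 81.8]
tcp_rot: [3.141, -0.001, -0.063]
contact_force: [1.9, -3.1, 6.4]
opening: 0.703
```

```bash
python3 - <<'E'
from rig import r
import cv2
cv2.imwrite("pics/w4.png",r.grab_frame("wrist")["image"])
t=r.grab_frame("top")["image"]
cv2.imwrite("pics/t4.png",cv2.resize(t[170:260,235:375],None,fx=5,fy=5,interpolation=cv2.INTER_CUBIC))
print(r.sense()["eef_pos"],r.sense()["contact_force"])
E
```

```text
[507.52053864 -74.69521083  81.76429455] [ 1.89473506 -2.88007975  5.81570497]
```

View pics/w4.png

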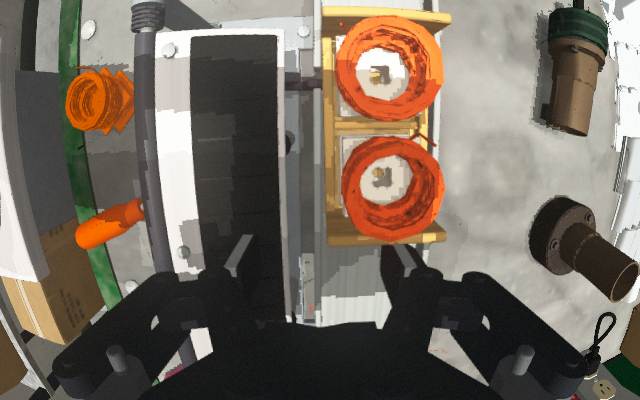

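View pics/t4.png

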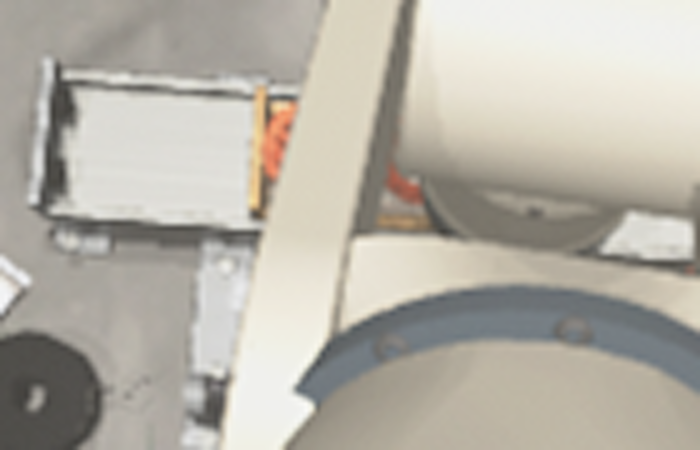

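The rack's front has passed over the sunken blade, squarely and without jamming, with a steady 3 N push. I'll continue.

Request:
arm_command:
  targets:
    - [0, -0.003, 0, 0, 0, 0]
    - [0, -0.004, 0, 0, 0, 0]
    - [0, -0.004, 0, 0, 0, 0]
    - [0, -0.004, 0, 0, 0, 0]
    - [0, -0.004, 0, 0, 0, 0]
    - [0, -0.004, 0, 0, 0, 0]
    - [0, -0.004, 0, 0, 0, 0]
    - [0, -0.004, 0, 0, 0, 0]
    - [0, -0.004, 0, 0, 0, 0]
    - [0, -0.004, 0, 0, 0, 0]
    - [0, -0.004, 0, 0, 0, 0]
    - [0, -0.004, 0, 0, 0, 0]
    - [0, -0.004, 0, 0, 0, 0]
    - [0, -0.004, 0, 0, 0, 0]
    - [0, -0.004, 0, 0, 0, 0]
    - [0, -0.004, 0, 0, 0, 0]
    - [0, -0.004, 0, 0, 0, 0]
    - [0, -0.003, 0, 0, 0, 0]
    - [0, -0.002, 0, 0, 0, 0]
    - [0, 0, 0, 0, 0, 0]

```text
clock: 11.58
eef_pos: [512.1, -2.8, 81.8]
tcp_rot: [3.141, -0.001, -0.063]
contact_force: [1.8, -3.0, 5.9]
opening: 0.703
```

```bash
python3 - <<'E'
from rig import r
import cv2
cv2.imwrite("pics/w5.png",r.grab_frame("wrist")["image"])
print(r.sense()["eef_pos"],r.sense()["contact_force"])
E
```

```text
[512.0541191   -2.83383728  81.73567751] [ 2.29192918 -2.51587724  5.09546845]
```

View pics/w5.png

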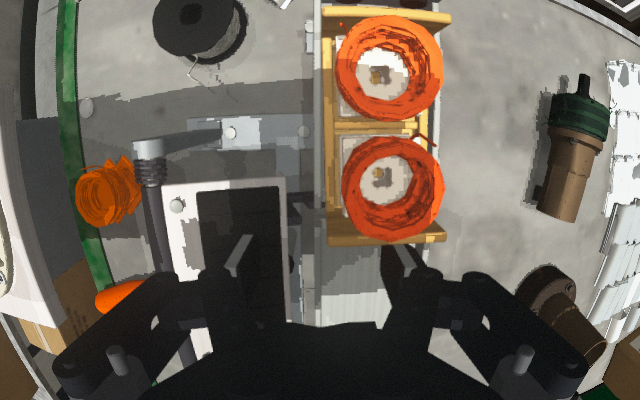

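Request:
arm_command:
  targets:
    - [0, -0.002, 0, 0, 0, 0]
    - [0, -0.002, 0, 0, 0, 0]
    - [0, -0.002, 0, 0, 0, 0]
    - [0, -0.002, 0, 0, 0, 0]
    - [0, 0, 0, 0, 0, 0]

```text
clock: 12.05
eef_pos: [512.5, 5.1, 81.7]
tcp_rot: [3.141, -0.001, -0.063]
contact_force: [1.1, -3.3, 5.1]
opening: 0.706
```

Request:
arm_command:
  targets:
    - [0, -0.001, 0, 0, 0, 0]
    - [0, -0.001, 0, 0, 0, 0]
    - [0, 0, 0, 0, 0, 0]

```text
clock: 12.3
eef_pos: [512.6, 6.9, 81.7]
tcp_rot: [3.14, -0.001, -0.063]
contact_force: [1.4, -5.1, 5.3]
opening: 0.703
```

Request:
arm_command:
  targets:
    - [0, -0.001, 0, 0, 0, 0]
    - [0, 0, 0, 0, 0, 0]

```text
clock: 12.47
eef_pos: [512.7, 7.8, 81.7]
tcp_rot: [3.14, -0.001, -0.063]
contact_force: [0.7, -4.9, 5.9]
opening: 0.706
```

Request:
arm_command:
  targets:
    - [0, -0.0005, 0, 0, 0, 0]
    - [0, 0, 0, 0, 0, 0]

```text
clock: 12.63
eef_pos: [512.8, 8.3, 81.8]
tcp_rot: [3.14, -0.001, -0.063]
contact_force: [1.8, -5.5, 6.0]
opening: 0.698
```

```bash
python3 - <<'E'
from rig import r
import cv2
cv2.imwrite("pics/w6.png",r.grab_frame("wrist")["image"])
t=r.grab_frame("top")["image"]
cv2.imwrite("pics/t6.png",cv2.resize(t[170:260,235:375],None,fx=5,fy=5,interpolation=cv2.INTER_CUBIC))
s=r.grab_frame("scene")["image"]
cv2.imwrite("pics/s6.png",cv2.resize(s[150:270,255:405],None,fx=5,fy=5,interpolation=cv2.INTER_CUBIC))
print(r.sense()["eef_pos"],r.sense()["contact_force"])
E
```

```text
[512.71591552   8.29376521  81.72887679] [ 2.86826874 -5.46652173  6.21602437]
```

View pics/w6.png

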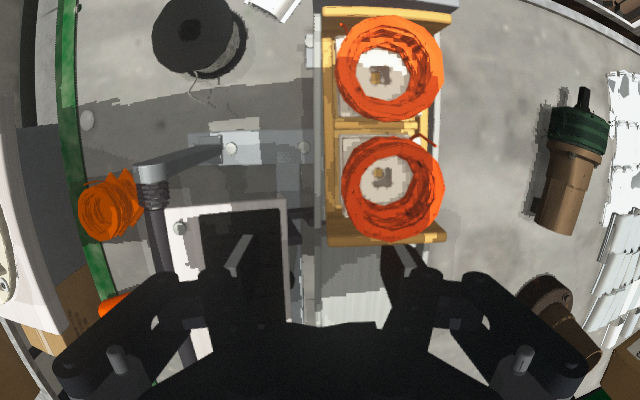

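View pics/s6.png

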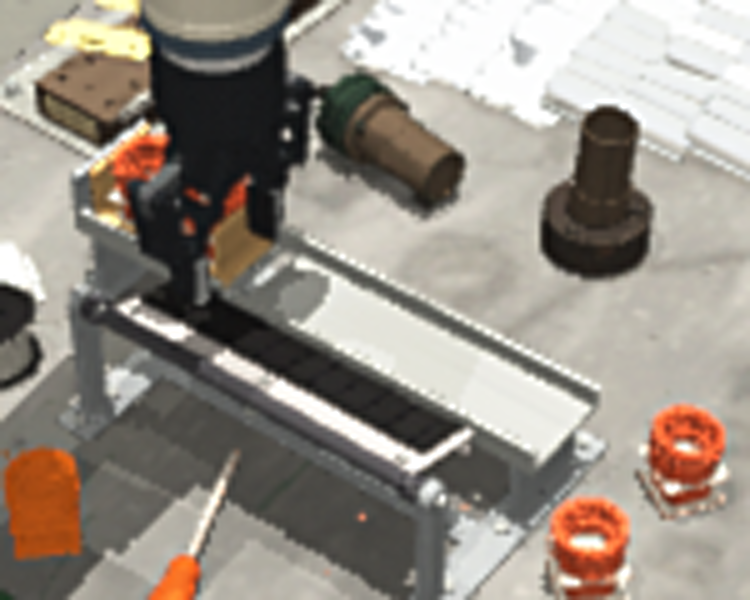

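```bash
cat > m.py <<'E'
import numpy as np,sys
from scipy.spatial.transform import Rotation as R
from rig import r
import cv2
f=r.grab_frame("wrist");p=f["xyz"];o=R.from_euler('xyz',f["orientation"]);c,s=np.cos(-.0642),np.sin(-.0642)
def pr(P):
    q=o.inv().apply(P-p);n=np.hypot(q[0],q[1]);t=np.arctan2(n,q[2]);return np.array([319.9+309.7*t*q[0]/n,196.3+309.7*t*q[1]/n])
W=lambda x,y,z:np.array([543.4+c*x-s*y,6.4+s*x+c*y,z])
im=f["image"];u0,v0=int(sys.argv[2]),int(sys.argv[3])
big=cv2.resize(im[v0:v0+100,u0:u0+160],None,fx=5,fy=5,interpolation=cv2.INTER_CUBIC)
for y,col in [(6.5,(0,0,255)),(10.5,(0,255,0)),(-3,(255,0,0)),(110.5,(0,255,0)),(106.5,(0,0,255))]:
    a=[(pr(W(x,y,104))-[u0,v0]+.5)*5 for x in range(-27,28,6)]
    cv2.polylines(big,[np.int32(a)],False,col,1)
cv2.imwrite(sys.argv[1],big);print(r.sense()["contact_force"],r.sense()["clock"])
E
python3 m.py pics/m1.png 310 180; python3 m.py pics/m2.png 310 0
```

```text
[ 0.96906402 -5.25623521  6.21389236] 12.8333
[ 1.69340673 -5.69977158  6.14195817] 12.8833
```

View pics/m1.png

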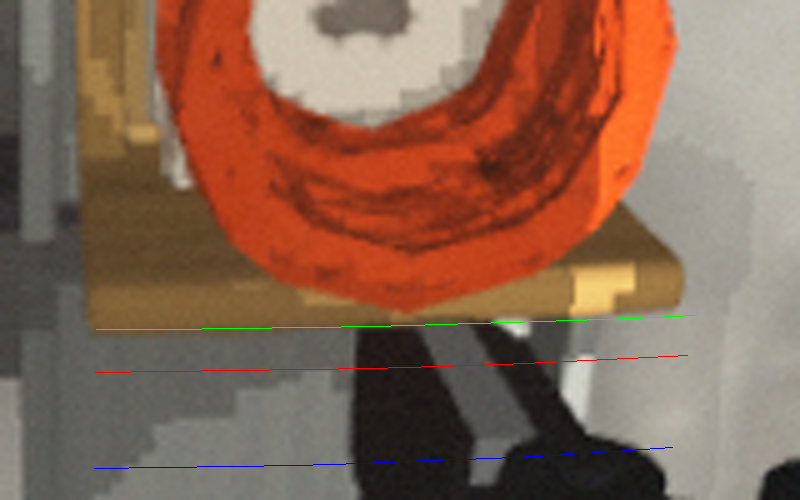

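View pics/m2.png

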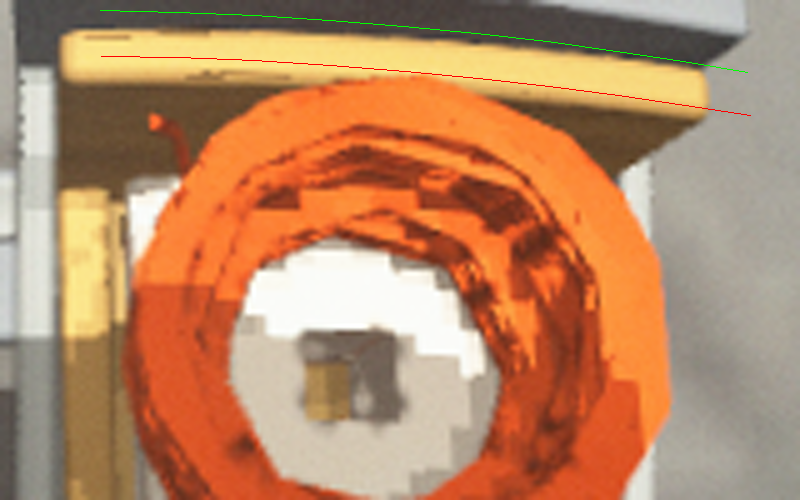

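Request:
arm_command:
  targets:
    - [0, -0.001, 0, 0, 0, 0]
    - [0, 0, 0, 0, 0, 0]
    - [0, 0, 0, 0, 0, 0]

```text
clock: 13.13
eef_pos: [512.7, 8.6, 81.8]
tcp_rot: [3.139, -0.001, -0.063]
contact_force: [0.8, -9.9, 6.1]
opening: 0.704
```

The force jumped to 10 N with only 0.3 mm of travel, so the rack is firmly against the stop. I'll back off gently, then lift.

Request:
arm_command:
  targets:
    - [0, 0.001, 0, 0, 0, 0]
    - [0, 0.001, 0, 0, 0, 0]
    - [0, 0.002, 0, 0, 0, 0]
    - [0, 0.002, 0, 0, 0, 0]
    - [0, 0, 0, 0, 0, 0]
    - [0, 0, 0, 0, 0, 0]

```text
clock: 13.63
eef_pos: [512.5, 4.3, 81.7]
tcp_rot: [-3.141, -0.001, -0.064]
contact_force: [1.5, 2.1, 6.0]
opening: 0.703
```

```bash
python3 m.py pics/m3.png 310 180
```

```text
[2.6362686  2.88581559 5.58865112] 13.6833
```

View pics/m3.png

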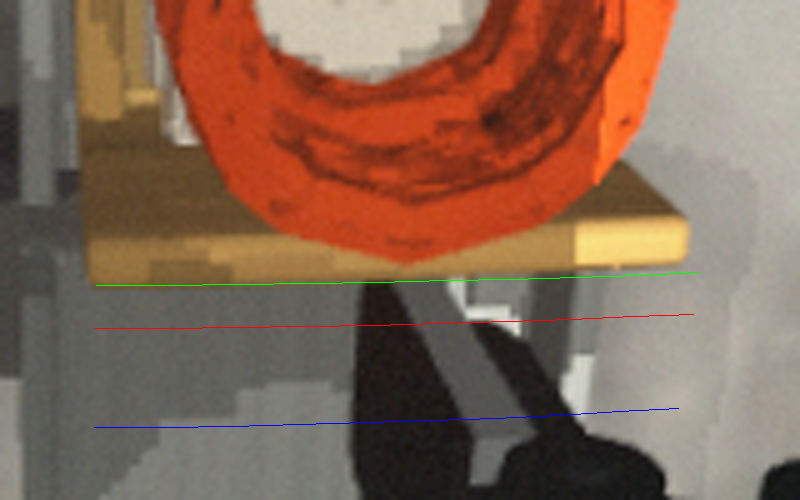

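The rack stays home with its rear face on the 10.5 mm line, and the finger has come away from it. Now I'll lift.

Request:
arm_command:
  targets:
    - [0, 0.001, -0.003, 0, 0, 0]
    - [0, 0, -0.004, 0, 0, 0]
    - [0, 0, -0.004, 0, 0, 0]
    - [0, 0, -0.006, 0, 0, 0]
    - [0, 0, -0.01, 0, 0, 0]
    - [0, 0, -0.02, 0, 0, 0]
    - [0, 0, -0.03, 0, 0, 0]
    - [0, 0, -0.03, 0, 0, 0]
    - [0, 0, -0.03, 0, 0, 0]
    - [0, 0, -0.02, 0, 0, 0]
    - [0, 0, 0, 0, 0, 0]
    - [0, 0, 0, 0, 0, 0]

```text
clock: 14.68
eef_pos: [511.8, 3.0, 239.6]
tcp_rot: [3.141, -0.002, -0.064]
contact_force: [-0.3, 0.2, -1.4]
opening: 0.702
```

```bash
python3 m.py pics/m4.png 310 180; python3 - <<'E'
from rig import r
import cv2
cv2.imwrite("pics/w7.png",r.grab_frame("wrist")["image"])
s=r.grab_frame("scene")["image"]
cv2.imwrite("pics/s7.png",cv2.resize(s[150:270,255:405],None,fx=5,fy=5,interpolation=cv2.INTER_CUBIC))
E
```

```text
[-0.91834635  0.03687089 -0.77920731] 14.7333
```

View pics/w7.png

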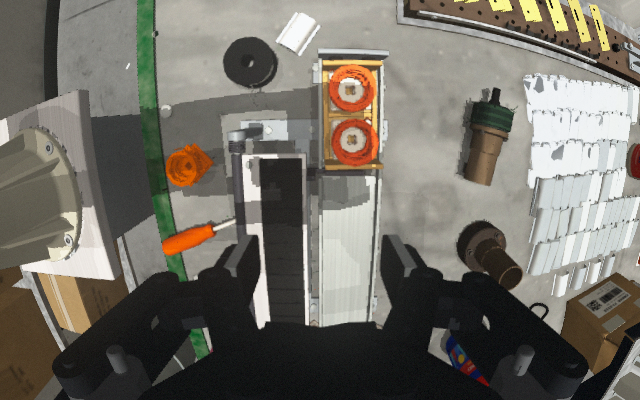

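View pics/s7.png

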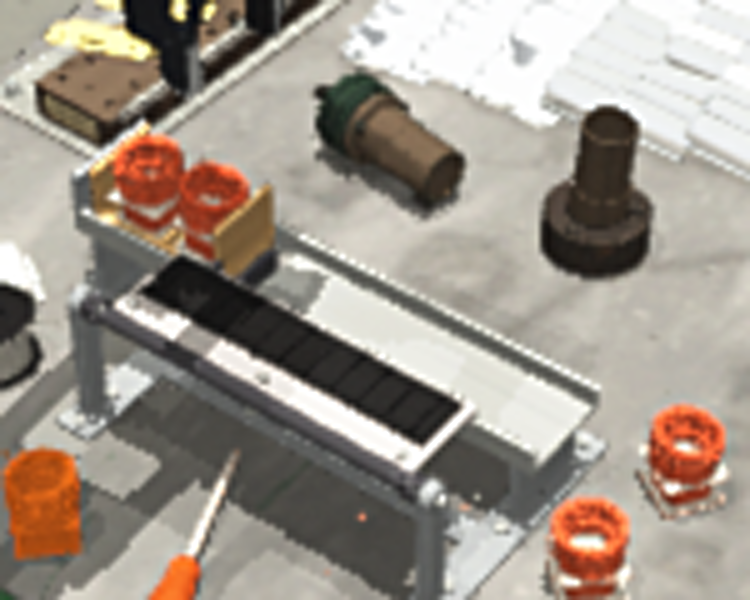

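View pics/m4.png

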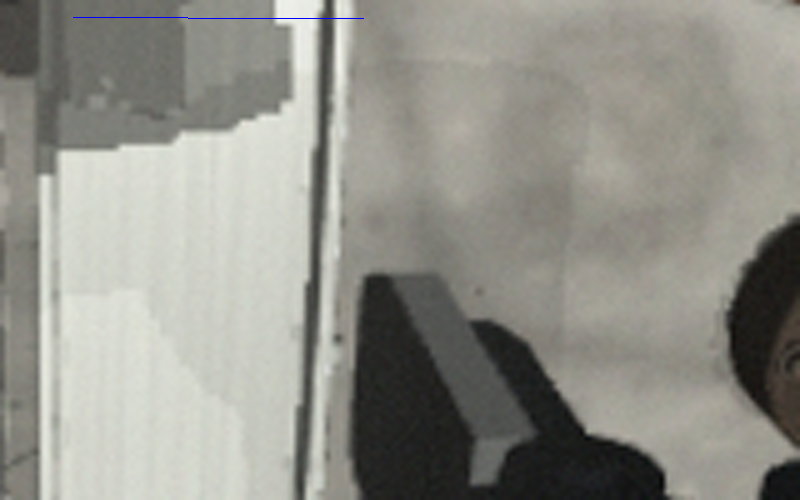

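```bash
python3 m.py pics/m5.png 290 90
```

```text
[-0.15560902  0.434694   -0.09019577] 14.8833
```

View pics/m5.png

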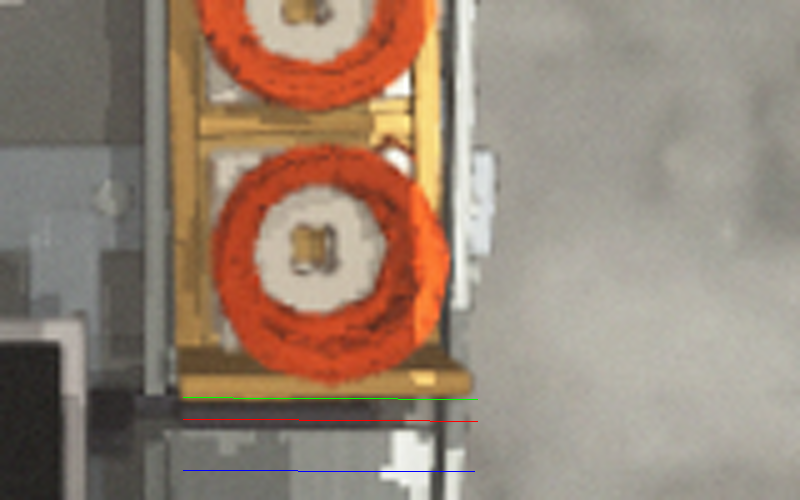

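The rear face still lies on the 10.5 mm home line, with the blade standing up behind it and the coils seated upright. I'll hand the job in.

```bash
python3 -c "
from rig import r
print(r.sign_off())"
```

```text
the job is handed in; nothing more can be done
None
```

The rack is home against the end stop with the gate up behind it. I handed the job in at about 15 s of the 48 s; sign-off gives no verdict.

One fingertip held the treadle down with about 5–6 N. From the wrist pictures I judged the gate to be at about 0.27–0.3 rad. There was no direct reading of the gate angle, so that is an estimate. The other fingertip pushed the rack about 129 mm, until the push rose to about 10 N with only 0.3 mm of movement. I then backed off about 4 mm and lifted clear.

**Last checks:**
- **Rack:** its rear face lies on the 10.5 mm home line, within about 1 mm in the wrist picture.
- **Coils:** both stand upright in their pockets.
- **Gate:** the treadle is back at its starting position in the scene picture, and the blade stands up behind the rack.
- **Bystanders:** none looks moved, but I checked this by eye only and did not measure it.
- **Robot:** it is clear at z 240 mm with no contact force.

None of the checks failed. One pair differed slightly: at contact the front face measured about 109.5 mm against 110.5 mm expected, which is within the calibration error.

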